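# Lock an amplifier chassis into its service cradle with the pivot rod

### The arm

A 6-joint arm with a two-finger parallel gripper is mounted at the origin on the work surface. World frame = base frame: x ahead of the robot, y to its left, z up, the work surface at z = 0. Lengths are in m, angles in rad, forces in N, time in s.
With the tool pointing down it reaches from about 0.3 to 1 m from the base axis. Payload 5.1 kg.
Tool frame: the origin (TCP) lies between the finger pads; the fingertips stand 14 mm ahead of it and the grasp point (between the pads) lies 5 mm behind it; z points along the fingers, y is the line along which they close (so a half turn about z gives the same grasp; the last joint's range is limited). The gripper opens to 95 mm and grips with 3 to 60 N. Pads are 20 mm wide; open, the fingers measure 119 mm over their backs; the gripper's body (75 mm by 180 mm) begins 59 mm behind the grasp point.
Start: joints at [-1.357, 0.124, 1.65, -0, 1.367, -0.083], TCP at [0.19, -0.622, 0.199] pointing down, gripper open.
Joint ranges: [-2.61, 2.61], [-1.02, 2.33], [0.03, 2.71], [-1.35, 4.49], [0.32, 2.68], [-2.91, 2.91]. Speed limits (rad/s): [2.57, 2.57, 3.14, 3.14, 3.14, 3.14].

### API

Orientations are given as [roll, pitch, yaw] about the fixed x, y, z axes, in that order (R = Rz(yaw) Ry(pitch) Rx(roll)).
In Python, from rig import observe, snapshot, sign_off gives the robot as it stands.
- The arm moves only by the tool apply_moves, never from a script. Its argument "plan" is a list that holds one entry, the list of rows, each a list of 5 numbers: the closure, from 0 (fully open) to 1 (shut), then the shift along the tool's x, y, z in m, then the turn about the tool's z in degrees. In form: [[[hand, x, y, z, spin], ...]]. A call has 1 to 8 rows; each row is the pose to reach, as a shift and turn from the pose commanded when the call began, along the tool's axes at that moment; what a row does not reach only later rows make up. A row lasts 1/8 s, in which the tool goes at most 62.5 mm and 10.7 degrees, less where a joint would pass 70% of its speed; a pose out of reach is approached as far as the arm can. A call with a gripper value outside its range is refused whole. The fingers move at their own pace and stop on an object; "squeeze" is the grip in N (left out, the last holds). Time passes only in rows, so rows that repeat a pose let the fingers close. It gives the time, the measured TCP pose, the force, the opening and the grip force at its end, in the units of the state.
- observe(): the state, without advancing time (a new reading comes with each control period).
- snapshot(name): name is "scene" or "top" or "wrist"; returns a dict with "img" (384x512x3 uint8, red, green, blue), "fov_y" (degrees; the focal length in pixels is half the picture's height over the tangent of half this angle, whatever the lens; pixels are square), "cx", "cy" (the principal point, pixels), "distortion" ([k1, k2, p1, p2, k3] as OpenCV has them; the pictures are not rectified), "R" (3x3) and "t" (3): a world point X has camera coordinates R X + t. Camera axes: x right, y down, z forward; pixel columns grow to the right and rows downward; lengths in m; the calibration is good to about 2 mm. A picture is of the moment at which its call begins. There is no depth.
- sign_off(): hands the job in; it is judged then, once.
The state is a dict: "clock": time; "joint_positions": joint angles; "joint_vel": joint speeds; "joint_efforts": joint torques, N m; "tool_pos": TCP position; "eef_rot": TCP orientation; "force": force on the tool from outside, world axes, zero at the start; "torque": the same for the moment, N m; "grip_width": opening from 0.0 (shut) to 1.0 (fully open); "grasp_force": force on a finger pad.
Only numpy, scipy, OpenCV 4.12 (cv2) and the standard library are available. Lean on these libraries where they do the work, as an engineer would, in place of code of your own. Each camera call takes 0.05 s, during which the arm holds its last target. There are 200 camera calls.

### The job

Push the amplifier chassis all the way back in its service cradle, against the stop, then push the steel rod through the chassis lugs and the far upright until its black knob is up against the near upright. Let go, and leave the other things on the bench where they are.

Things in the scene. Friction and masses are not known exactly. Their poses are not given: they have to be found in the camera images.
- cradle: Service cradle fixed to the bench: aluminium base 280 x 180 x 10 mm, two upright plates. Origin: on the bench below the rod line, midway between the uprights. x points from its open front (robot's side) to the back stop; y along the rod line, from far upright to near upright; z up. Between the uprights, in front of the chassis, it is open down to the base.
- near_hole (a point): Centre of the outer (+y) mouth of the 20 mm hole in the near upright, 85 mm along the cradle's y, 55 mm above the bench. Both uprights are 20 mm thick along y, 60 mm wide, their tops 87 mm above the bench. Cradle axes.
- far_hole (a point): Centre of the inner mouth of the 20 mm hole in the far upright, at y -65 mm in the cradle's frame, in line with the near hole; this upright ends at y -85 mm.
- rest (a point): Outer end of the wooden rest, middle of its floor: a shallow channel along the cradle's y from the near upright (y 86 mm) to here (y 311 mm), 64 mm wide, floor 31 mm and kerbs 41 mm above the bench, 46 mm between the kerbs, open above and at this end. The rod's knob slides in it.
- chassis (a joint): How far the chassis is slid back along the cradle's +x, m: 0 fully out, 0.07 home against the back stop (the lug holes are then in line with the uprights' holes). Starts at 0 to 0.035 and stays where it is left; about 2.5 N of friction.
- chassis_front (a point): Centre of the chassis' flat steel front face, 55 mm above the bench: the place to push. The face is square to the cradle's x, 110 mm wide, 14 to 75 mm above the bench; 80 mm of it is free between the two lugs. Glass valves, 139 mm above the bench, stand on the chassis from 62 mm behind the face.
- near_lug (a point): Centre of the +y mouth of the 20 mm hole in the chassis' near lug, 55 mm above the bench, 22 mm forward of the face. The two lugs are plates 10 mm thick (40 to 50 mm either side of the middle along the cradle's y), standing 42 mm forward of the face, 33 to 77 mm above the bench; the far one has the same hole.
- rod_knob (a point): Centre of the flat outer end of the rod's black knob (the face to push), on the rod's axis, 53 mm above the bench; knob 44 mm across, 26 mm long. Site y runs along the rod from nose to knob. At the start the rod lies along the cradle's y, knob on the wooden rest, nose 7 to 27 mm into the near upright's hole.
- rod_tip (a point): End of the rod's nose, on its axis, 211 mm from the knob's outer end; same axes. With the rod home it is at y -100 mm in the cradle's frame, 15 mm out of the far upright.
- valve: Bystander: an amber glass radio valve 48 mm across, 100 mm tall, standing behind the wooden rest. Origin: centre of its underside.
- jar: Bystander: a clear screw-top jar 60 mm across, 85 mm tall, standing behind the wooden rest. Origin: centre of its underside.
- screwdriver: Bystander: a screwdriver 190 mm long, lying in front of the wooden rest. Origin: underside, at the middle of its length; its x runs from handle to blade.
- hammer: Bystander: a wooden-handled hammer 250 mm long, lying to the right of the cradle. Origin: underside; its x runs from handle to head.
- drill: Bystander: a green straight power drill about 290 mm long, 54 mm thick, lying on the right side of the bench. Origin: underside near its middle; its x runs along it to the chuck.
- rod: The loose rod, 0.35 kg: round steel shaft 16 mm thick, 185 mm long, with a 12 mm tapered nose and a round knob. Origin: on its axis where the shaft meets the knob, 26 mm from the knob's outer end; y runs from nose to knob.
There are look-alikes about, which are no part of the job. Leave any blue look-alike of the rod alone.

How it is judged:
On the way, in this order (a step that is already met when the one before it is completed fails the run):
1. the chassis is pushed back to its stop (value of joint chassis above 0.066 m), for 0.2 s.
2. the rod's nose is through the near lug (y of rod_tip in the frame of cradle below 0.03 m and x of rod_tip in the frame of cradle between -0.006 and 0.006 m and z of rod_tip in the frame of cradle between 0.047 and 0.063 m and angle between the y axis of rod_tip and the y axis of cradle, either way round below 0.06 rad), for 0.04 s.
3. the rod's nose is through the far lug (y of rod_tip in the frame of cradle below -0.055 m and x of rod_tip in the frame of cradle between -0.006 and 0.006 m and z of rod_tip in the frame of cradle between 0.047 and 0.063 m and angle between the y axis of rod_tip and the y axis of cradle, either way round below 0.06 rad), for 0.04 s.
4. the rod is through the far upright and home (value of joint chassis above 0.066 m and y of rod_tip in the frame of cradle below -0.095 m and x of rod_tip in the frame of cradle between -0.006 and 0.006 m and z of rod_tip in the frame of cradle between 0.047 and 0.063 m and angle between the y axis of rod_tip and the y axis of cradle, either way round below 0.06 rad), for 0.2 s.
At the end, for the whole second after the job is handed in: The chassis is within 4 mm of its stop and the rod runs through both uprights and both lugs, in line with the holes, its knob within 5 mm of the near upright (nose at least 10 mm out of the far upright), at rest (all of step 4 and linear speed of rod below 0.01 m/s); the robot touches nothing.
It fails at once if the screwdriver is shifted by more than 40 mm (distance of screwdriver from where it was at the start of the episode above 0.04 m).
It fails at once if the hammer is shifted by more than 40 mm (distance of hammer from where it was at the start of the episode above 0.04 m).
It fails at once if the drill is shifted by more than 40 mm (distance of drill from where it was at the start of the episode above 0.04 m).
It fails at once if the valve is shifted by more than 40 mm or tipped over (distance of valve from where it was at the start of the episode above 0.04 m or angle between valve's own z axis and vertical above 0.6 rad).
It fails at once if the jar is shifted by more than 40 mm or tipped over (distance of jar from where it was at the start of the episode above 0.04 m or angle between jar's own z axis and vertical above 0.6 rad).
It also fails if it takes over 50 s, if anything falls off the work surface, if the arm or the gripper's body presses on something with over 40 N, if the wrist force passes 120 N, or if a joint passes its speed limit or range.

## Working session

There is one attempt and no reset: what is moved stays moved. The work goes in short steps, Python scripts to look and compute and a tool call to move; the robot and the scene stay as the last step left them, time stands still between calls to the robot, and variables do not carry over. Pictures are saved under pics/ and viewed, at most 10 in all, crops included, and the job is handed in when it is done.

Besides the shell and the picture viewer there is one more tool, called after ">>>" as a command line: name --argument value ..., lists and objects as JSON in quotes. apply_moves: Moves the arm, as the interface text tells. Its arguments: {"type":"object","properties":{"plan":{"type":"array"},"squeeze":{"type":"number"}},"required":["plan"]}

```bash
mkdir -p pics; python3 - <<'E'
from rig import observe,snapshot
import cv2,pickle
o=observe();print({k:o[k] for k in ("clock","tool_pos","eef_rot","force","grip_width")})
D={}
for n in("scene","top"):
    s=snapshot(n);D[n]=s;cv2.imwrite(f"pics/{n}0.png",cv2.resize(s["img"][:,:,::-1],(800,600)))
    print(n,s["fov_y"],s["cx"],s["cy"],s["distortion"],s["R"],s["t"])
pickle.dump(D,open("d.pkl","wb"))
E
```

```text
{'clock': 0.0, 'tool_pos': array([ 0.18992504, -0.62095433,  0.19822304]), 'eef_rot': array([-3.13961635e+00, -1.23419463e-04,  2.96801415e-01]), 'force': array([0.35665968, 0.54872292, 0.98950844]), 'grip_width': 1.001591687173984}
scene 52.74657701637604 257.1438613696958 191.7980948565621 [-0.12754467  0.          0.          0.          0.        ] [[-0.61125601  0.79142226 -0.00411154]
 [ 0.65664291  0.5042453  -0.5608536 ]
 [-0.4417988  -0.34552495 -0.82790479]] [ 0.4127768  -0.25917418  1.38641052]
top 45.14744889946548 250.08306923600165 195.67632082087476 [-0.02974484  0.          0.          0.          0.        ] [[ 0.0155978  -0.99985552 -0.00675619]
 [-0.99773297 -0.01512158 -0.06557634]
 [ 0.0654647   0.00776372 -0.99782468]] [-0.10446404  0.56068266  1.26088017]
```

View pics/scene0.png

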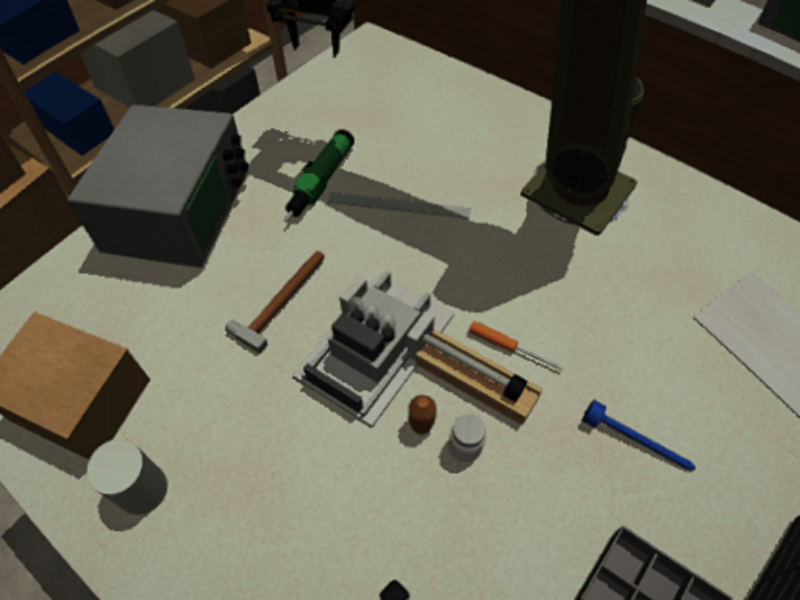

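View pics/top0.png

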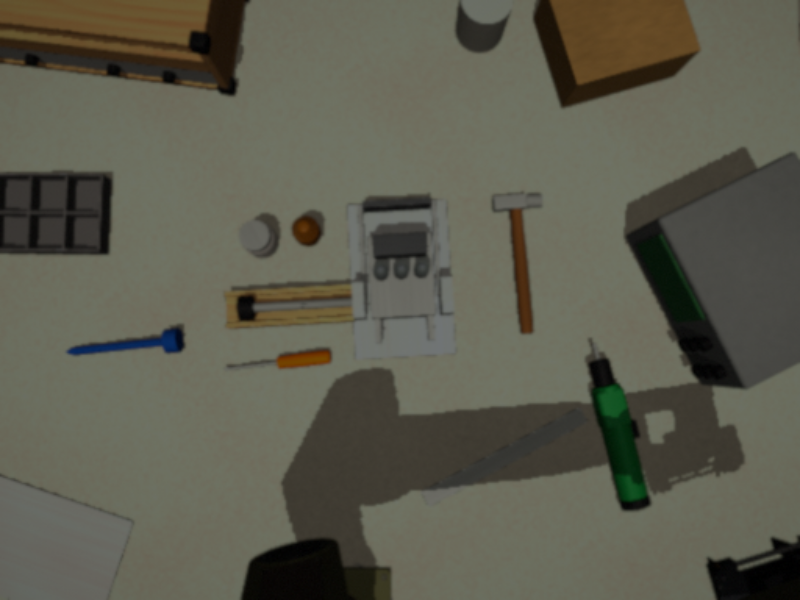

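The scene view shows the cradle at (375,350) with the rod on the wooden rest, its black knob at (515,387), and a blue look-alike at (640,435). In the top view, the base corners are near (348,203), (447,200), (455,353) and (354,357), and the knob is at (246,307). Next I'll take an enlarged crop for precise picks.

```bash
cat > h.py <<'E'
import cv2,numpy as np,pickle
from rig import observe,snapshot
def K(s):
    f=192/np.tan(np.radians(s["fov_y"]/2));return np.array([[f,0,s["cx"]],[0,f,s["cy"]],[0,0,1.]])
def onz(s,px,z):
    p=cv2.undistortPoints(np.array(px,float).reshape(-1,1,2),K(s),np.array(s["distortion"]))[:,0]
    d=np.c_[p,np.ones(len(p))]@s["R"];c=-np.array(s["R"]).T@s["t"]
    z=np.broadcast_to(z,len(p));return c+d*((z-c[2])/d[:,2])[:,None]
def proj(s,P):
    return cv2.projectPoints(np.array(P,float).reshape(-1,1,3),cv2.Rodrigues(np.array(s["R"]))[0],np.array(s["t"],float),K(s),np.array(s["distortion"]))[0][:,0]
def crop(s,x,y,w,h,k,name):
    c=cv2.resize(s["img"][y:y+h,x:x+w,::-1],None,fx=k,fy=k,interpolation=cv2.INTER_CUBIC)
    c=(255*(c/255.)**.6).astype(np.uint8);cv2.imwrite(name,c)
E
python3 - <<'E'
from h import *
D=pickle.load(open("d.pkl","rb"));s=D["top"]
crop(s,140,118,155,115,5,"pics/tc.png")
# base corners, approx
px=np.array([[348,203],[447,200],[455,353],[354,357]])*.64
print(onz(s,px,.01))
img=s["img"].astype(int)
m=((img.sum(2)<60)).astype(np.uint8);m[:, :140]=0;m[:,172:]=0;m[:180]=0;m[212:]=0
n,l,st,c=cv2.connectedComponentsWithStats(m);print(st,c)
E
```

```text
[[ 0.74713681 -0.01582285  0.01      ]
 [ 0.7551531  -0.19409652  0.01      ]
 [ 0.48041169 -0.21112838  0.01      ]
 [ 0.47053726 -0.03191409  0.01      ]]
[[     0      0    512    384 196477]
 [   153    190     10     15    131]] [[255.5656031  191.49632781]
 [157.10687023 197.00763359]]
```

View pics/tc.png

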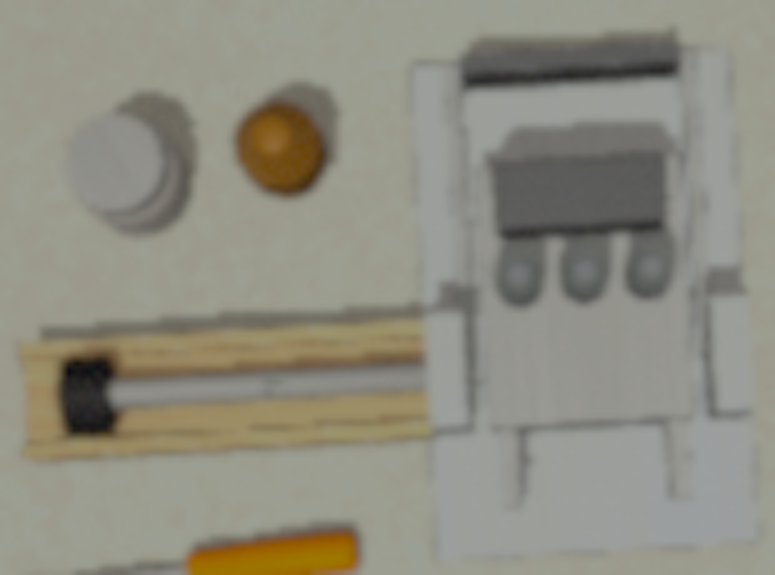

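The crop shows the knob at (88,395), near upright top at (428–473, 305–433), far upright top at (708–752, 290–415), and the chassis front edge running from (490,427) to (692,415).

```bash
python3 - <<'E'
from h import *
s=pickle.load(open("d.pkl","rb"))["top"]
f=lambda p,z:onz(s,np.array(p)/5+[140-.4,118-.4],z)
np.set_printoptions(precision=4,suppress=True)
B=f([[413,62],[727,47],[760,540],[438,557]],.01)
N=f([[433,433],[428,308],[466,305],[473,430]],.087)
F=f([[708,295],[745,290],[752,410],[713,415]],.087)
C=f([[490,427],[692,415]],.075)
k=f([[62,395],[65,360],[65,432],[118,392]],.053)
rod=f([[118,392],[425,377]],.06)
print(B,N,F,C,k,rod,sep="\n")
n,fa=N.mean(0),F.mean(0)
d=(n-fa)[:2];print("sep",np.hypot(*d),"yaw",np.arctan2(-d[0],d[1]))
for a,b in((B[0],B[1]),(B[3],B[2]),(C[0],C[1]),(rod[0],rod[1])): e=(a-b)[:2];print(np.hypot(*e),np.arctan2(-e[0],e[1]))
for a,b in((B[0],B[3]),(B[1],B[2])): e=(a-b)[:2];print(np.hypot(*e),np.arctan2(e[1],e[0]))
o=(n+fa)[:2]/2;print("origin",o)
yaw=.06
R=np.array([[np.cos(yaw),-np.sin(yaw)],[np.sin(yaw),np.cos(yaw)]])
for q in(B,N,F,C,k,rod):print((q[:,:2]-o)@R)
E
```

```text
[[ 0.7469 -0.0144  0.01  ]
 [ 0.758  -0.191   0.01  ]
 [ 0.4813 -0.2122  0.01  ]
 [ 0.4691 -0.0337  0.01  ]]
[[ 0.5344 -0.0342  0.087 ]
 [ 0.6001 -0.0303  0.087 ]
 [ 0.602  -0.0503  0.087 ]
 [ 0.5363 -0.0551  0.087 ]]
[[ 0.6091 -0.1773  0.087 ]
 [ 0.6121 -0.1967  0.087 ]
 [ 0.549  -0.201   0.087 ]
 [ 0.5461 -0.1806  0.087 ]]
[[ 0.5386 -0.0636  0.075 ]
 [ 0.5466 -0.1703  0.075 ]]
[[0.5534 0.1687 0.053 ]
 [0.5724 0.1676 0.053 ]
 [0.5334 0.1665 0.053 ]
 [0.5555 0.1384 0.053 ]]
[[ 0.5551  0.137   0.06  ]
 [ 0.5656 -0.0277  0.06  ]]
sep 0.1468138182549866 yaw 0.07419377680138467
0.17701343665844887 0.06258699649008433
0.1789267214602136 0.06817463013574696
0.10696956705087006 0.07464617857445359
0.16510914023731257 0.06398922087825894
0.27843639603887144 0.0695711970713884
0.27745661729493687 0.07648198136071342
origin [ 0.5736 -0.1157]
[[ 0.179   0.0908]
 [ 0.1795 -0.0863]
 [-0.0979 -0.0908]
 [-0.0994  0.0881]]
[[-0.0343  0.0837]
 [ 0.0315  0.0836]
 [ 0.0322  0.0636]
 [-0.0336  0.0627]]
[[ 0.0318 -0.0636]
 [ 0.0335 -0.0832]
 [-0.0297 -0.0837]
 [-0.0314 -0.0631]]
[[-0.0318  0.0541]
 [-0.0303 -0.0528]]
[[-0.0031  0.2851]
 [ 0.0158  0.2829]
 [-0.0232  0.2841]
 [-0.0029  0.2547]]
[[-0.0034  0.2534]
 [-0.0027  0.0883]]
```

```bash
cat >> h.py <<'E'
O=np.array([.573,-.1157]);Y=.07
def Rz(a): return np.array([[np.cos(a),-np.sin(a)],[np.sin(a),np.cos(a)]])
def st():
    o=observe();p=o["tool_pos"];y=o["eef_rot"][2];c=(p[:2]-O)@Rz(Y)
    print("t",o["clock"],"cradle mm",np.round(np.r_[c,p[2]]*1e3,1),"yaw",round(y,4),"F",np.round(o["force"],1),"w",round(float(o["grip_width"]),3));return o
def go(x,y,z):
    from scipy.spatial.transform import Rotation as R
    o=observe();w=np.r_[O+Rz(Y)@[x,y],z]-o["tool_pos"]
    print((x,y,z),"shift mm",np.round(R.from_euler("xyz",o["eef_rot"]).inv().apply(w)*1e3,1),"spin",round(np.degrees(o["eef_rot"][2]-Y),2))
E
python3 -c "
from h import *
st();go(-.085,0,.17);go(-.085,0,.055)"
```

```text
t 0.1 cradle mm [-417.5 -477.3  198.3] yaw 0.2968 F [-0.2 -0.1  0.3] w 1.002
(-0.085, 0, 0.17) shift mm [ 431.3 -390.2   29.1] spin 12.99
(-0.085, 0, 0.055) shift mm [ 431.2 -390.   144.1] spin 12.99
```

>>> apply_moves --plan '[[[1,0.04,-0.036,0.005,3],[1,0.08,-0.072,0.01,6],[1,0.12,-0.109,0.01,9],[1,0.16,-0.145,0.01,13],[1,0.2,-0.181,0.01,13],[1,0.24,-0.217,0.015,13],[1,0.28,-0.253,0.02,13],[1,0.32,-0.29,0.02,13]]]' --squeeze 20

```text
clock: 1.1
tool_pos: [0.4114, -0.2487, 0.1786]
eef_rot: [-3.141, 0.001, 0.07]
force: [0.1, -0.8, -0.4]
grip_width: 0.217
grasp_force: 0.0
```

```bash
python3 -c "
from h import *
st();go(-.085,0,.17);go(-.085,0,.055)"
```

```text
t 1.1 cradle mm [-170.5 -121.4  178.6] yaw 0.0696 F [ 0.1 -0.8 -0.4] w 0.217
(-0.085, 0, 0.17) shift mm [  85.5 -121.4    8.6] spin -0.02
(-0.085, 0, 0.055) shift mm [  85.6 -121.3  123.6] spin -0.02
```

>>> apply_moves --plan '[[[1,0.04,-0.04,0.01,0],[1,0.07,-0.08,0.01,0],[1,0.085,-0.121,0.01,0],[1,0.085,-0.121,0.05,0],[1,0.085,-0.121,0.09,0],[1,0.085,-0.121,0.124,0],[1,0.085,-0.121,0.124,0]]]'

```text
clock: 1.98
tool_pos: [0.4846, -0.1229, 0.052]
eef_rot: [-3.138, 0.007, 0.07]
force: [0.3, 0.1, -0.3]
grip_width: 0.007
grasp_force: 0.0
```

```bash
python3 -c "
from h import *
st();s=snapshot('top');crop(s,140,118,155,115,5,'pics/tc2.png')"
```

```text
t 1.975 cradle mm [-88.7  -1.   52. ] yaw 0.07 F [ 0.3  0.1 -0.3] w 0.007
```

View pics/tc2.png

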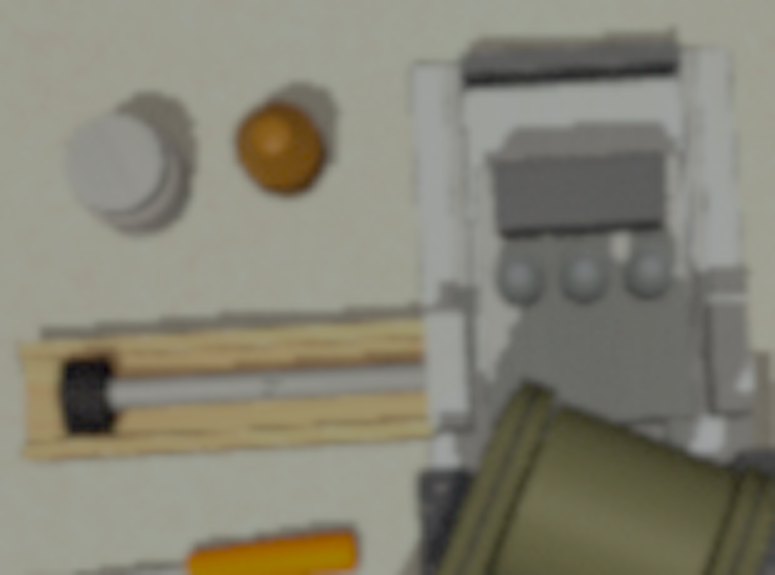

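The chassis and rod haven't moved, and the gripper is lined up in front of the face. Pushing now.

>>> apply_moves --plan '[[[1,0.02,0,0,0],[1,0.035,0,0,0],[1,0.045,0,0,0],[1,0.055,0,0,0],[1,0.065,0,0,0],[1,0.075,0,0,0],[1,0.085,0,0,0],[1,0.092,0,0,0]]]'

```text
clock: 3.02
tool_pos: [0.58, -0.1175, 0.0554]
eef_rot: [-3.141, 0.0, 0.07]
force: [-3.0, -0.3, 2.1]
grip_width: 0.002
grasp_force: 1.5
```

```bash
python3 -c "
from h import *
st()"
```

```text
t 3.025 cradle mm [ 6.8 -2.3 55.4] yaw 0.07 F [-3.  -0.3  2.1] w 0.002
```

Pushing against friction only (3 N), so I'll creep forward to the stop.

>>> apply_moves --plan '[[[1,0.002,0,0,0],[1,0.004,0,0,0],[1,0.005,0,0,0],[1,0.006,0,0,0]]]'

```text
clock: 3.52
tool_pos: [0.5846, -0.1172, 0.0553]
eef_rot: [-3.141, 0.002, 0.07]
force: [-6.1, -0.5, 4.0]
grip_width: 0.003
grasp_force: 3.1
```

>>> apply_moves --plan '[[[1,0.001,0,0,0],[1,0.002,0,0,0],[1,0.002,0,0,0]]]'

```text
clock: 3.9
tool_pos: [0.5846, -0.1171, 0.0552]
eef_rot: [-3.141, 0.007, 0.07]
force: [-11.7, -1.1, 7.6]
grip_width: 0.004
grasp_force: 5.6
```

At the stop: the position is stalled while the force rises, and x matches the expected value. Backing off and lifting.

>>> apply_moves --plan '[[[1,-0.03,0,0,0],[1,-0.08,0,0,0],[1,-0.1,0,-0.03,0],[1,-0.1,0,-0.08,0],[1,-0.1,-0.04,-0.11,0],[1,-0.1,-0.1,-0.11,0],[1,-0.1,-0.16,-0.11,0],[1,-0.1,-0.22,-0.11,0]]]'

```text
clock: 4.9
tool_pos: [0.4727, 0.0975, 0.1661]
eef_rot: [-3.141, -0.004, 0.069]
force: [1.2, -0.3, 0.7]
grip_width: 0.004
grasp_force: 0.0
```

```bash
python3 - <<'E'
from h import *
st();go(0,.335,.165);go(0,.335,.055);s=snapshot('top');crop(s,140,118,155,115,5,'pics/tc3.png')
pickle.dump(s,open("d3.pkl","wb"))
E
```

```text
t 4.9 cradle mm [-85.1 219.7 166.1] yaw 0.0693 F [ 1.2 -0.3  0.7] w 0.004
(0, 0.335, 0.165) shift mm [  85.1 -115.4    1.5] spin -0.04
(0, 0.335, 0.055) shift mm [  84.7 -115.3  111.5] spin -0.04
```

View pics/tc3.png

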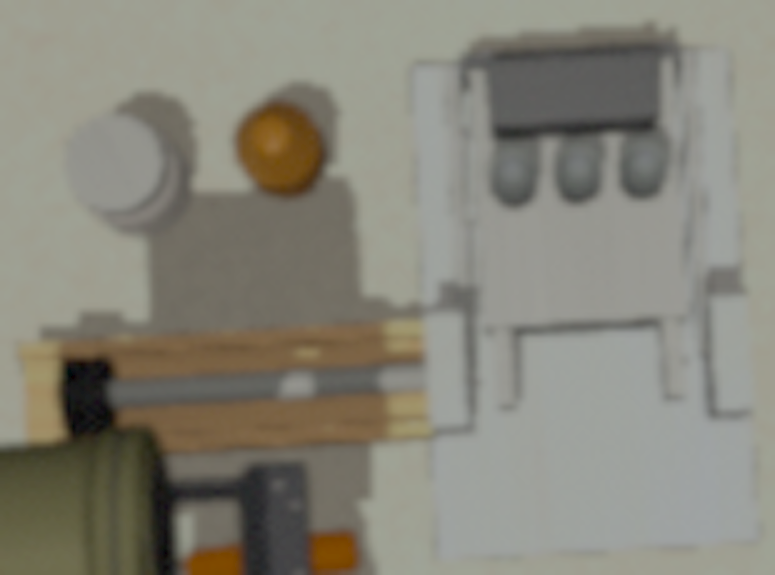

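The chassis is home: its front edge is now at crop row 325, with the lugs between the uprights. The knob at (88,395) hasn't moved.

>>> apply_moves --plan '[[[1,0.02,-0.055,0,0],[1,0.045,-0.115,0,0],[1,0.083,-0.115,0,0],[1,0.083,-0.115,0.04,0],[1,0.083,-0.115,0.09,0],[1,0.083,-0.115,0.111,0],[1,0.083,-0.115,0.111,0]]]'

```text
clock: 5.82
tool_pos: [0.5461, 0.2156, 0.053]
eef_rot: [3.141, 0.003, 0.07]
force: [0.3, -0.6, 0.5]
grip_width: 0.009
grasp_force: 0.0
```

```bash
python3 - <<'E'
from h import *
st();go(-.001,.3,.055);go(-.001,.123,.055)
E
```

```text
t 5.825 cradle mm [ -3.7 332.3  53. ] yaw 0.0697 F [ 0.3 -0.6  0.5] w 0.009
(-0.001, 0.3, 0.055) shift mm [ 2.7 32.3 -2. ] spin -0.02
(-0.001, 0.123, 0.055) shift mm [  2.8 209.3  -2. ] spin -0.02
```

>>> apply_moves --plan '[[[1,0.001,0.015,0,0],[1,0.001,0.028,0,0],[1,0.001,0.036,0,0],[1,0.001,0.044,0,0],[1,0.001,0.052,0,0],[1,0.001,0.06,0,0],[1,0.001,0.068,0,0],[1,0.001,0.076,0,0]]]'

```text
clock: 6.82
tool_pos: [0.5536, 0.14, 0.0548]
eef_rot: [-3.141, -0.001, 0.07]
force: [-0.4, 4.3, 3.3]
grip_width: 0.007
grasp_force: 2.0
```

```bash
python3 - <<'E'
from h import *
st();s=snapshot('scene');crop(s,185,165,175,115,4,'pics/sc4.png')
E
```

```text
t 6.825 cradle mm [ -1.5 256.5  54.8] yaw 0.0701 F [-0.4  4.3  3.3] w 0.007
```

View pics/sc4.png

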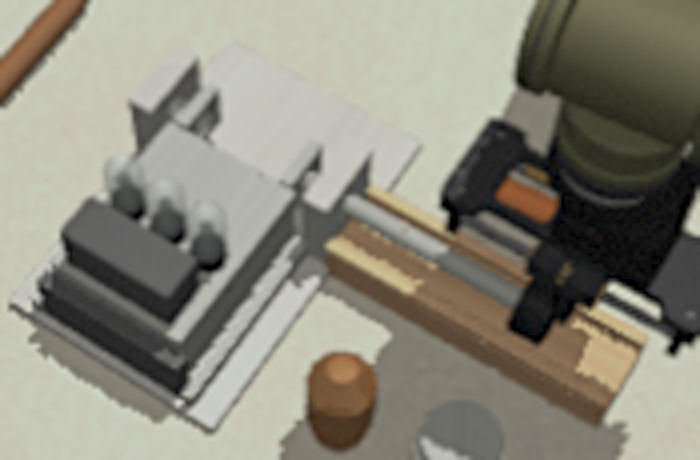

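The fingers are against the knob at (540,290), the rod has slid straight into the near upright, and the jar and valve are clear. Continuing.

>>> apply_moves --plan '[[[1,0,0.006,0,0],[1,0,0.012,0,0],[1,0,0.018,0,0],[1,0,0.025,0,0],[1,0,0.032,0,0],[1,0,0.039,0,0],[1,0,0.046,0,0],[1,0,0.053,0,0]]]'

```text
clock: 7.88
tool_pos: [0.5569, 0.0867, 0.0542]
eef_rot: [3.141, 0.0, 0.07]
force: [-0.2, 1.6, 0.0]
grip_width: 0.004
grasp_force: 1.1
```

>>> apply_moves --plan '[[[1,0,0.007,0,0],[1,0,0.014,0,0],[1,0,0.021,0,0],[1,0,0.028,0,0],[1,0,0.035,0,0],[1,0,0.042,0,0],[1,0,0.049,0,0],[1,0,0.056,0,0]]]'

```text
clock: 8.88
tool_pos: [0.5609, 0.031, 0.0544]
eef_rot: [3.142, 0.0, 0.07]
force: [0.3, 1.6, -1.2]
grip_width: -0.001
grasp_force: 0.9
```

```bash
python3 - <<'E'
from h import *
st();go(-.001,.123,.055);s=snapshot('scene');crop(s,185,165,175,115,4,'pics/sc5.png')
E
```

```text
t 8.875 cradle mm [ -1.8 147.2  54.4] yaw 0.0699 F [ 0.3  1.6 -1.2] w -0.001
(-0.001, 0.123, 0.055) shift mm [ 0.9 24.2 -0.6] spin -0.0
```

View pics/sc5.png

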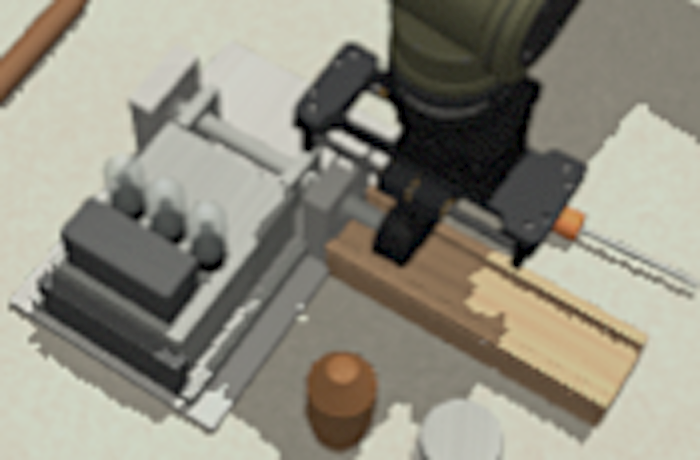

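The rod shows between the lugs at (240,140) and has entered the far lug. The last 24 mm remain.

>>> apply_moves --plan '[[[1,0,0.005,0,0],[1,0,0.01,0,0],[1,0,0.015,0,0],[1,0,0.019,0,0],[1,0,0.021,0,0],[1,0,0.023,0,0],[1,0,0.024,0,0],[1,0,0.025,0,0]]]'

```text
clock: 9.93
tool_pos: [0.5627, 0.0066, 0.0545]
eef_rot: [-3.142, 0.0, 0.07]
force: [0.3, 1.9, 0.3]
grip_width: 0.001
grasp_force: 1.0
```

>>> apply_moves --plan '[[[1,0,0.001,0,0],[1,0,0.002,0,0],[1,0,0.003,0,0],[1,0,0.003,0,0]]]'

```text
clock: 10.42
tool_pos: [0.5629, 0.0034, 0.0545]
eef_rot: [3.141, 0.0, 0.07]
force: [-0.5, 1.6, -0.1]
grip_width: 0.002
grasp_force: 0.7
```

>>> apply_moves --plan '[[[1,0,0.001,0,0],[1,0,0.002,0,0],[1,0,0.003,0,0],[1,0,0.003,0,0]]]'

```text
clock: 10.92
tool_pos: [0.5631, 0.0005, 0.0545]
eef_rot: [3.142, 0.0, 0.07]
force: [-0.4, 1.7, -0.2]
grip_width: 0.003
grasp_force: 0.9
```

>>> apply_moves --plan '[[[1,0,0.001,0,0],[1,0,0.002,0,0],[1,0,0.003,0,0],[1,0,0.004,0,0],[1,0,0.004,0,0]]]'

```text
clock: 11.55
tool_pos: [0.5631, 0.0004, 0.0545]
eef_rot: [-3.134, 0.0, 0.069]
force: [-0.1, 14.7, 0.8]
grip_width: 0.006
grasp_force: 7.3
```

```bash
python3 -c "
from h import *
st()"
```

```text
t 11.55 cradle mm [ -1.8 116.5  54.5] yaw 0.069 F [-0.1 14.7  0.8] w 0.006
```

Stopped with 14.7 N, so the knob is against the upright. Backing off along +y, then lifting clear.

>>> apply_moves --plan '[[[1,0,-0.01,0,0],[1,0,-0.04,0,0],[1,0,-0.06,0,0],[1,0,-0.06,-0.05,0],[1,0,-0.06,-0.1,0],[1,-0.05,-0.08,-0.13,0],[1,-0.11,-0.1,-0.13,0],[1,-0.16,-0.12,-0.13,0]]]'

```text
clock: 12.55
tool_pos: [0.394, 0.1052, 0.1851]
eef_rot: [3.141, -0.001, 0.069]
force: [-0.1, 1.5, 0.0]
grip_width: 0.003
grasp_force: 0.0
```

```bash
python3 - <<'E'
from h import *
st();s=snapshot('top');crop(s,140,118,155,115,5,'pics/tc6.png')
E
```

```text
t 12.55 cradle mm [-163.1  232.8  185.1] yaw 0.0694 F [-0.1  1.5  0. ] w 0.003
```

View pics/tc6.png

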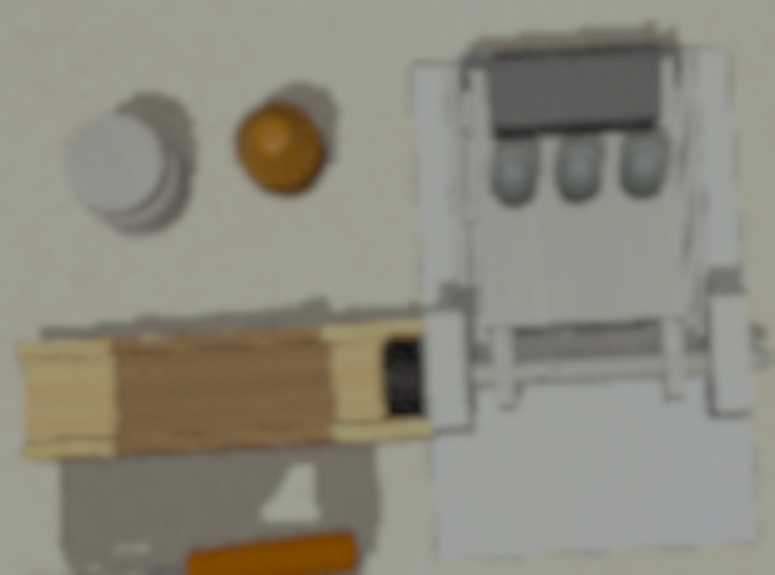

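The knob at (405,377) is against the near upright. The rod runs through both lugs and its nose sticks out past the far upright at (762,358). The bystanders in view haven't moved, so I'm handing in.

```bash
python3 -c "
from rig import sign_off
print(sign_off())"
```

```text
the job is handed in; nothing more can be done
None
```

The job is handed in: the chassis is back against its stop, and the rod is through both lugs and the far upright with its knob against the near upright. The arm is clear, and the bystanders visible in the last picture (jar, valve, screwdriver) had not moved; the sign-off gave no verdict.

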